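Draw the bottom bracket plate from the stack chute onto the locating slope

ROBOT

A 7-joint arm with a two-finger parallel gripper is mounted at the origin on the work surface. World frame = base frame: x ahead of the robot, y to its left, z up, the work surface at z = 0. Lengths are in m, angles in rad, forces in N, time in s.
With the tool pointing down it reaches from about 0.4 to 0.85 m from the base axis. Payload 4.5 kg.
Tool frame: the origin (TCP) lies midway between the tips of the shut fingers; the grasp point (between the pads) lies 19 mm behind it (robot.grip_point_offset is the distance from the TCP to the grasp point, in m); y points along the fingers, x is the direction in which the jaws open and shut, and the axes are right-handed (so a half turn about y gives the same grasp; the last joint's range is limited). The gripper opens to 85 mm and grips with 20 to 120 N. Pads are 22 mm wide; open, the fingers measure 114 mm over their backs; the gripper's body (76 mm by 85 mm) begins 54 mm behind the grasp point. The pads swing forward as they close: fully open they stand 13 mm farther back than shut.
Start: joints at [1.248, 0.689, -0.195, 1.565, 0.157, 0.902, -0.215], TCP at [0.218, -0.586, 0.231] pointing down, gripper open.
Joint ranges: [-3.01, 3.01], [-0.46, 2.08], [-1.47, 1.51], [0.13, 2.56], [-1, 4.14], [0.04, 2.09], [-2.66, 2.66]. Speed limits (rad/s): [2.57, 2.57, 3.14, 3.14, 3.14, 3.14, 3.14].

INTERFACE

Orientations are given as a unit quaternion [w, x, y, z].
In Python, from rig import robot gives the robot as it stands.
- The arm moves only by the tool send_rows, never from a script. Its argument "motion" is a list of rows, each a list of 7 numbers: the shift along the tool's x, y, z each as a share of 0.1 m, from -1 to 1, then the turn, a rotation vector about the tool's x, y, z each as a share of 0.5 rad, from -1 to 1, then the opening, from 0 (shut) to 1 (fully open). In form: [[x, y, z, ax, ay, az, claw], ...]. A call has 1 to 5 rows; each row is the pose to reach, as a shift and turn from the pose commanded when the call began, along the tool's axes at that moment; what a row does not reach only later rows make up. A row lasts 1/12 s, in which the tool goes at most 41.7 mm and 7.16 degrees, less where a joint would pass 70% of its speed; a pose out of reach is approached as far as the arm can. A call with a number of a shift or a turn outside -1 to 1 is refused whole. A call with a gripper value outside its range is refused whole. The fingers move at their own pace and stop on an object; "newtons" is the grip in N (left out, the last holds). Time passes only in rows, so rows that repeat a pose let the fingers close. It gives the time, the measured TCP pose, the force and the opening at its end, in the units of the state.
- robot.get_state(): the state, without advancing time (a new reading comes with each control period).
- robot.camera(name): name is "side" or "top"; returns (picture, depth): 480x640x3 uint8, red, green, blue; 480x640 float32, m along the optical axis (not along the pixel's ray), 0 where there is no reading.
- robot.calibration(name): a dict with "fx", "fy", "cx", "cy" (pixels), "R" (3x3) and "t" (3): a world point X has camera coordinates R X + t. Camera axes: x right, y down, z forward; pixel columns grow to the right and rows downward; lengths in m; the calibration is good to about 2 mm. A picture is of the moment at which its call begins. calibration takes no time and is no camera call.
- robot.finish_job(): hands the job in, once; it reports no verdict.
The state is a dict: "time_s": time; "qpos": joint angles; "qd": joint speeds; "tau": joint torques, N m; "ee_pos": TCP position; "orientation": TCP orientation; "ft_force": force on the tool from outside, world axes, zero at the start; "wrist_torque": the same for the moment, N m; "finger_gap": finger opening in m.
Only numpy, scipy, OpenCV 4.12 (cv2) and the standard library are available. Lean on these libraries where they do the work, as an engineer would, in place of code of your own. Each camera call takes 0.05 s, during which the arm holds its last target.

TASK

Draw the bottom bracket plate out from under the stack in the chute, keeping the two plates above it in the chute so that they settle flat on its floor. Set the drawn plate down on the sloping plate, not dropping it, plain end towards the low end fence, let go, and see that it lies fully home in the low corner, flush against both fences. Leave the other things on the bench where they are.

Things in the scene. Friction and masses are not known exactly. Their poses are not given: they have to be found in the camera images.
- chute: Dark steel stack chute, fixed. Origin on the bench under the middle of its bay, z up; its exit faces its own -x (roughly to the robot). Bay inside 144 mm (x) by 54 mm (y), slick floor 30 mm above the origin. Uprights 5 mm thick reach 96 mm above the bench. Floor and uprights end at x = +-77 mm, y = +-32 mm; a foot 110 mm wide, 8 mm high ends at x = -85 mm; beyond it is bare bench.
- plate_low: Bottom of three equal matt aluminium plates, 140 x 50 x 20 mm (x, y, z), 0.27 to 0.44 kg. Origin: centre of underside. +x end: open slot 20 mm wide, 34 deep; -x end plain. At first flat on the chute floor, axes along the chute's, plain end 45 to 55 mm beyond the strips, long sides free there for a grasp across 50 mm. The others lie on its rear and drop 20 mm once it is drawn clear; pull under 15 N.
- plain_end (a point): Centre of the plain (-x) end face of the bottom plate, at half its thickness.
- plate_mid: Second plate of the stack, like the bottom one, lying on it inside the chute. Origin at the centre of its underside; slot to the rear (+x).
- plate_top: Third, uppermost plate of the stack, like the others, on the second one.
- slope: Polished waxed, slippery steel plate on a grey fixed stand; a plate laid on it slides by itself into its low corner. Origin: inner corner of the two fences, on the sliding face, 40 mm above the bench. x points up it (0.35 rad) along the side fence, y down the slope (0.28 rad) towards it, z normal to the face. A plate fully home has its origin at x = 70, y = -25, z = 0 mm, its plain end at x = 0.
- gate (a point): Middle of the chute's exit, at the lower ends of two upright strips that hold back the upper plates: outer face of the strips (chute x = -77 mm), 58 mm above the bench. Only one plate passes under them, drawn level along the chute's -x.
- slope_mid (a point): Middle of the sliding face, at x = 103, y = -59 mm in the sloping plate's frame. The face spans x = 0 to 207, y = -118 to 0 mm. End fence (inner face x = 0, along y) and side fence (inner face y = 0, along x) are 12 mm thick and 16 mm high above the face; the other two edges are open.
- cup_a: Bystander: steel bearing cup (ring), 84 mm across, 28 mm high. Origin at the centre of its underside.
- cup_b: Bystander: second, equal bearing cup.
- drift: Bystander: brass drift, a 16 mm thick bar 150 mm long along its x, lying. Origin at the centre of its underside.
- guard: Bystander: yellow sheet-metal end guard, a hood 110 x 90 x 45 mm. Origin at the centre of its underside.
Mind the look-alikes: they are no part of the job. Leave any blue, purple or yellow look-alike of the chute alone.

How it is judged:
By the outcome, as a careful person would: the job done as asked, in the order asked, and still so for the second after the job is handed in, with the robot touching nothing.
It also fails if it takes over 51 s, if anything falls off the work surface, if the arm or the gripper's body presses on something with over 40 N, if the wrist force passes 120 N, or if a joint passes its speed limit or range.

## Working session

There is one attempt and no reset: what is moved stays moved. The work goes in short steps, Python scripts to look and compute and a tool call to move; the robot and the scene stay as the last step left them, time stands still between calls to the robot, and variables do not carry over. Pictures are saved under pics/ and viewed, and the job is handed in when it is done.

Besides the shell and the picture viewer there is one more tool, called in YAML: its name, and indented under it one key for each argument. send_rows: Moves the arm, as the interface text tells. Shift numbers are shares of 0.1 m and turn numbers shares of 0.5 rad, none past 1 either way. Its arguments: {"type":"object","properties":{"motion":{"type":"array"},"newtons":{"type":"number"}},"required":["motion"]}

```bash
ls; mkdir -p pics; python3 - <<'E'
from rig import robot
import cv2,numpy as np
s=robot.get_state();print(s)
for n in("side","top"):
    p,d=robot.camera(n);cv2.imwrite(f"pics/{n}0.png",p[:,:,::-1]);np.save(f"{n}0_d.npy",d);np.save(f"{n}0_p.npy",p)
    print(n,robot.calibration(n))
E
```

```text
pics
{'time_s': 0.0, 'qpos': array([ 1.24778812,  0.68997783, -0.19451155,  1.56640059,  0.15727638,
        0.90251385, -0.21513052]), 'qd': array([ 0.00145465, -0.00135897, -0.00035982,  0.00135128, -0.00110141,
       -0.00182051, -0.00030267]), 'tau': array([ 1.26968185e-03, -5.39625871e+01, -1.26676999e+00, -1.58546823e+01,
        9.00511164e-03,  9.55248135e-03,  4.35932719e-06]), 'ee_pos': array([ 0.21801803, -0.58501083,  0.23047277]), 'orientation': array([ 0.58114971, -0.58045502,  0.40390055, -0.40274226]), 'ft_force': array([ 0.23090607, -0.59695964,  0.09879972]), 'wrist_torque': array([0.05795704, 0.03525515, 0.00237645]), 'finger_gap': 0.08544649222121554}
side {'fx': 481.2316410219172, 'fy': 481.2316410219172, 'cx': 321.7435638146612, 'cy': 245.59915733443978, 'R': array([[-0.77407652, -0.63283944,  0.01788225],
       [-0.43265107,  0.50816698, -0.74470086],
       [ 0.46218891, -0.58419222, -0.6671588 ]]), 't': array([0.49292963, 0.23658892, 0.95487497])}
top {'fx': 572.6136757479968, 'fy': 572.6136757479968, 'cx': 327.87307773733875, 'cy': 235.9445046918883, 'R': array([[ 0.00655827, -0.99997036, -0.00403369],
       [-0.9900859 , -0.00592735, -0.14033811],
       [ 0.14031004,  0.00491408, -0.99009542]]), 't': array([0.10370123, 0.54968533, 1.25638132])}
```

View pics/side0.png

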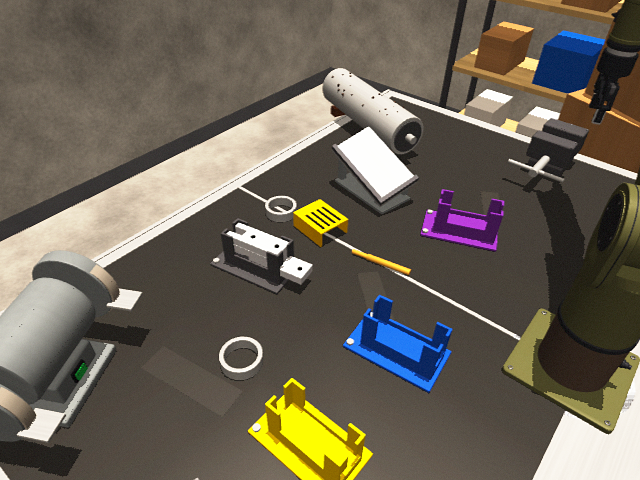

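View pics/top0.png

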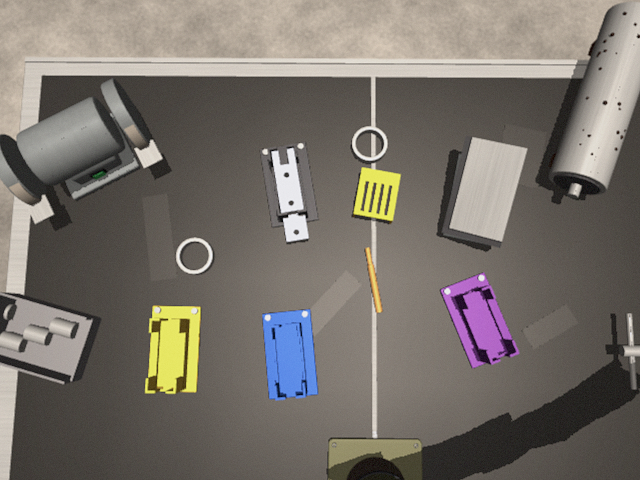

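The side view shows the dark chute with aluminium plates at about (258,255), its bottom plate protruding at (297,270), and the slope at (375,165). In the top view the chute is at (287,190) and the slope at (487,190). The blue, purple and yellow chutes are the look-alikes. Next I'll enlarge both.

```bash
python3 - <<'E'
import cv2,numpy as np
t=cv2.imread("pics/top0.png");s=cv2.imread("pics/side0.png")
def c(im,x0,y0,x1,y1,n,f):cv2.imwrite(n,cv2.resize(im[y0:y1,x0:x1],None,fx=f,fy=f,interpolation=cv2.INTER_CUBIC))
a=cv2.resize(t[130:255,245:345],(400,500),interpolation=2);b=cv2.resize(t[125:250,430:530],(400,500),interpolation=2)
cv2.imwrite("pics/c1.png",np.hstack([a,b]))
a=cv2.resize(s[210:310,200:320],(400,333),interpolation=2);b=cv2.resize(s[115:215,310:430],(400,333),interpolation=2)
cv2.imwrite("pics/c2.png",np.hstack([a,b]))
E
```

```text
(no output)
```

View pics/c1.png

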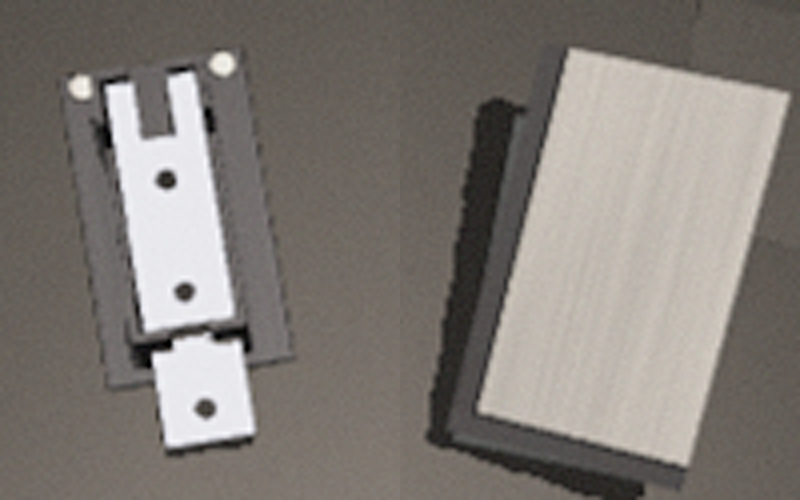

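View pics/c2.png

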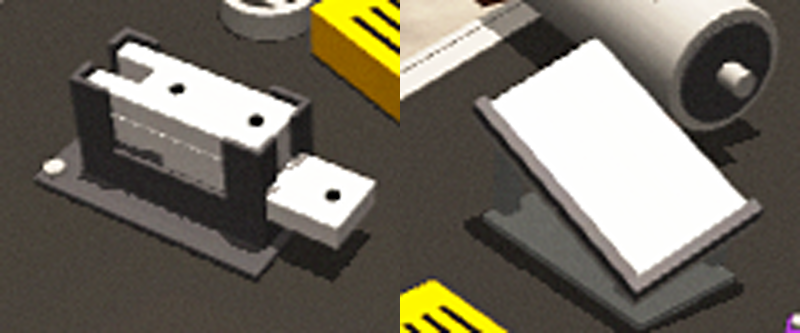

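```bash
cat > h.py <<'E'
import numpy as np,cv2
from rig import robot
def pts(name,u,v,d):
    c=robot.calibration(name);u=np.asarray(u,float);v=np.asarray(v,float);d=np.asarray(d,float)
    C=np.stack([(u-c['cx'])/c['fx']*d,(v-c['cy'])/c['fy']*d,d],-1)
    return (C-c['t'])@c['R']
def onplane(name,u,v,n,k): # n.X=k
    c=robot.calibration(name);o=-c['R'].T@c['t']
    r=np.stack([(np.asarray(u)-c['cx'])/c['fx'],(np.asarray(v)-c['cy'])/c['fy'],np.ones(np.shape(u))],-1)@c['R']
    s=(k-o@n)/(r@n);return o+r*s[...,None]
def proj(name,X):
    c=robot.calibration(name);C=np.asarray(X)@c['R'].T+c['t'];return np.stack([C[...,0]/C[...,2]*c['fx']+c['cx'],C[...,1]/C[...,2]*c['fy']+c['cy']],-1)
E
python3 - <<'E'
from h import *
for n,rois in(("top",dict(top=(262,150,315,212),low=(280,214,312,244),slope=(445,133,530,245))),("side",dict(slope=(325,120,420,200),low=(275,250,315,290)))):
    p=np.load(n+"0_p.npy");d=np.load(n+"0_d.npy")
    g=p.min(2)
    for k,(x0,y0,x1,y1) in rois.items():
        m=np.zeros(g.shape,np.uint8);m[y0:y1,x0:x1]=255
        th=150 if k!='slope' else (140 if n=='top' else 200)
        m[(g<th)]=0
        if k=='slope' : pass
        cs,_=cv2.findContours(m,cv2.RETR_EXTERNAL,cv2.CHAIN_APPROX_NONE);c=max(cs,key=cv2.contourArea)
        mm=np.zeros_like(m);cv2.drawContours(mm,[c],-1,255,-1);me=cv2.erode(mm,np.ones((3,3)))&((d>0)*255).astype(np.uint8)
        v,u=np.nonzero(me);P=pts(n,u,v,d[v,u]);ce=P.mean(0)
        for it in range(3):
            ce=np.median(P,0) if it==0 else P.mean(0);_,S,V=np.linalg.svd(P-P.mean(0));r=(P-P.mean(0))@V[2]
            nn=V[2]*np.sign(V[2,2]);P=P[abs(r)<max(.002,2.5*r.std())] 
        print(n,k,"cnt",len(u),"c",P.mean(0).round(4),"n",nn.round(4),"rms",r.std().round(4),"off",(nn@P.mean(0)).round(4), "zrange",P[:,2].min().round(3),P[:,2].max().round(3))
        rect=cv2.minAreaRect(c);print("  rect px",rect, cv2.boxPoints(rect).round(1).tolist())
        # corners on plane via metric contour
        cc=c[:,0,:].astype(float)
        pn,pk={'top':(np.array([0,0,1.]),.09),'low':(np.array([0,0,1.]),.05)}.get(k,(nn,nn@P.mean(0)))
        Q=onplane(n,cc[:,0],cc[:,1],pn,pk)
        if k!='slope':
            mr=cv2.minAreaRect(Q[:,:2].astype(np.float32)*1000);print("  metric",mr,cv2.boxPoints(mr).round(1).tolist())
        else:
            e1=np.cross([0,-1.,0],nn)
            e1=np.array([1,0,0])-nn[0]*nn;e1/=np.linalg.norm(e1);e2=np.cross(nn,e1)
            mr=cv2.minAreaRect((np.stack([Q@e1,Q@e2],-1)*1000).astype(np.float32));b=cv2.boxPoints(mr)/1000
            print("  metric",mr); print((b[:,:1]*e1+b[:,1:]*e2+nn*pk).round(4).tolist())
E
```

```text
top top cnt 1087 c [0.6581 0.1962 0.0907] n [ 0.0027 -0.0062  1.    ] rms 0.0023 off 0.0913 zrange 0.085 0.096
  rect px ((287.0810852050781, 179.98648071289062), (62.142818450927734, 23.18025779724121), 80.53767395019531) [[270.5, 151.1999969482422], [293.3999938964844, 147.39999389648438], [303.6000061035156, 208.6999969482422], [280.79998779296875, 212.5]]
  metric ((666.2970581054688, 197.63572692871094), (140.39947509765625, 50.96184539794922), 10.015907287597656) [[592.7000122070312, 210.5], [601.5999755859375, 160.3000030517578], [739.9000244140625, 184.8000030517578], [731.0, 234.89999389648438]]
top low cnt 464 c [0.5663 0.1802 0.0505] n [ 0.0092 -0.0094  0.9999] rms 0.0023 off 0.054 zrange 0.045 0.056
  rect px ((295.2837829589844, 226.70269775390625), (26.468236923217773, 22.687061309814453), 80.53767395019531) [[281.8999938964844, 215.5], [304.29998779296875, 211.8000030517578], [308.6000061035156, 237.89999389648438], [286.29998779296875, 241.60000610351562]]
  metric ((568.1168212890625, 180.444091796875), (60.30536651611328, 50.91416549682617), 9.901403427124023) [[534
[... 1206 characters left out ...]
0.074], [0.7246, -0.3143, 0.1426], [0.7579, -0.2113, 0.1116], [0.5727, -0.1721, 0.043]]
side low cnt 321 c [0.5658 0.1812 0.0496] n [ 0.0077 -0.0032  1.    ] rms 0.0013 off 0.0534 zrange 0.046 0.053
  rect px ((295.7958679199219, 266.7899475097656), (27.4615421295166, 17.615386962890625), 22.61986541748047) [[279.70001220703125, 269.6000061035156], [286.5, 253.39999389648438], [311.8999938964844, 263.8999938964844], [305.1000061035156, 280.20001220703125]]
  metric ((566.6392822265625, 181.50242614746094), (60.593650817871094, 51.970027923583984), 10.339468955993652) [[532.2000122070312, 201.60000610351562], [541.5, 150.5], [601.0999755859375, 161.39999389648438], [591.7999877929688, 212.5]]
```

```bash
python3 - <<'E'
from h import *
from scipy.spatial.transform import Rotation as R
s=robot.get_state();q=s['orientation'];print(R.from_quat(np.roll(q,-1)).as_matrix().round(3))
p=np.load("top0_p.npy").astype(int);d=np.load("top0_d.npy")
m=((p[:,:,2]-p[:,:,0])>60)&(d>0);m[:, :255]=0;m[:,330:]=0
v,u=np.nonzero(m);P=pts("top",u,v,d[v,u]);print("blue",P.min(0),P.max(0))
H=P[P[:,2]>.07];print("blue uprights",H.min(0),H.max(0), len(H))
h,_=np.histogram(H[:,0],bins=np.arange(.2,.5,.01));print(h)
for k,(lo) in dict(yel=None).items():
    m=((p[:,:,0]-p[:,:,2])>60)&(d>0);v,u=np.nonzero(m);P=pts("top",u,v,d[v,u])
    G=P[(P[:,0]>.5)];print("guard",G.min(0),G.max(0)); D=P[(P[:,0]<.52)&(P[:,1]<.1)];print("drift",D.min(0),D.max(0))
E
```

```text
[[ 0.349 -0.001  0.937]
 [-0.937  0.002  0.349]
 [-0.002 -1.    -0.   ]]
blue [ 0.18248518  0.12913197 -0.00725142] [0.38525017 0.25609732 0.10346551]
blue uprights [0.19816545 0.15223141 0.07110256] [0.35658624 0.23046155 0.10346551] 273
[62 34 28  7  0  0  0  0  0  0  0  0 19 35 42 38  0  0  0  0  0  0  0  0
  0  0  0  0  0]
guard [ 0.50021471 -0.06328607 -0.00790402] [0.72021981 0.05058014 0.05349244]
drift [ 0.37952616 -0.0178352  -0.00353004] [0.5185619  0.02185362 0.02247792]
```

send_rows:
  motion:
    - [-0.2,0,0.45,0,0,0,1]
    - [-0.41,0,0.9,0,0,0,1]
    - [-0.41,0,0.9,0,0,0,1]
  newtons: 60

```text
time_s: 0.35
ee_pos: [0.2937, -0.5105, 0.231]
orientation: [0.584, -0.58, 0.401, -0.402]
ft_force: [1.1, 1.3, 0.1]
finger_gap: 0.0855
```

send_rows:
  motion:
    - [-0.2,0,0.33,0,0,0,1]
    - [-0.4,0,0.65,0,0,0,1]
    - [-0.6,0,0.97,0,0,0,1]

```text
time_s: 0.6
ee_pos: [0.3587, -0.4243, 0.2309]
orientation: [0.581, -0.581, 0.404, -0.403]
ft_force: [0.3, -0.1, -0.4]
finger_gap: 0.0853
```

send_rows:
  motion:
    - [-0.27,0,0.31,0,0,0,1]
    - [-0.54,0,0.63,0,0,0,1]
    - [-0.82,0,0.95,0,0,0,1]

```text
time_s: 0.85
ee_pos: [0.4186, -0.3148, 0.231]
orientation: [0.581, -0.581, 0.404, -0.403]
ft_force: [0.9, -0.2, -0.2]
finger_gap: 0.0855
```

```bash
python3 -c "
from h import *
s=robot.get_state();print(s['time_s'],s['ee_pos'],s['qpos'].round(2),s['orientation'])"
```

```text
0.85 [ 0.41864464 -0.31480681  0.23102299] [ 0.66  0.56 -0.16  1.87  0.13  0.72 -0.79] [ 0.58072231 -0.58068687  0.40362051 -0.4033049 ]
```

send_rows:
  motion:
    - [-0.3,0,0.33,0,0,0,1]
    - [-0.6,0,0.65,0,0,0,1]
    - [-0.91,0,0.98,0,0,0,1]

```text
time_s: 1.1
ee_pos: [0.4747, -0.203, 0.2311]
orientation: [-0.581, 0.581, -0.404, 0.403]
ft_force: [-0.3, 0.2, -0.2]
finger_gap: 0.0849
```

send_rows:
  motion:
    - [-0.3,0,0.33,0,0,0,1]
    - [-0.6,0,0.65,0,0,0,1]
    - [-0.91,0,0.98,0,0,0,1]

```text
time_s: 1.35
ee_pos: [0.5308, -0.0913, 0.2311]
orientation: [-0.581, 0.581, -0.403, 0.403]
ft_force: [0.9, 0.7, -0.0]
finger_gap: 0.0856
```

send_rows:
  motion:
    - [-0.33,0,0.15,0,0,0,1]
    - [-0.66,0,0.3,0,0,0,1]
    - [-0.99,0,0.4,0,0,0,1]

```text
time_s: 1.6
ee_pos: [0.5339, 0.016, 0.2309]
orientation: [0.581, -0.581, 0.403, -0.403]
ft_force: [0.2, -0.1, -0.3]
finger_gap: 0.0852
```

send_rows:
  motion:
    - [-0.33,0,0.1,0,0,0,1]
    - [-0.66,0,0.2,0,0,0,1]
    - [-0.98,0,0.3,0,0,0,1]
    - [-0.98,0,0.3,0,0,0,1]

```text
time_s: 1.93
ee_pos: [0.526, 0.1257, 0.2312]
orientation: [0.585, -0.581, 0.401, -0.398]
ft_force: [0.1, 0.5, 0.0]
finger_gap: 0.0851
```

```bash
cat >> h.py <<'E'
from scipy.spatial.transform import Rotation as Ro
yaw=np.radians(10.0);CX=np.array([np.cos(yaw),np.sin(yaw),0]);CY=np.array([-CX[1],CX[0],0]);Z=np.array([0,0,1.])
T=np.radians(10)
# tool in plate(chute) frame columns
def toolR(px,py,pz):
    a=np.sin(T)*px-np.cos(T)*pz; x=-py; return np.stack([x,a,np.cross(x,a)],1)
def st():
    s=robot.get_state();return s,s['ee_pos'],Ro.from_quat(np.roll(s['orientation'],-1)).as_matrix()
def plan(p,Rt):
    s,e,R=st();d=R.T@(p-e)/.1;w=Ro.from_matrix(R.T@Rt).as_rotvec()/.5
    print("t",s['time_s'],"ee",e.round(4),"j",s['qpos'].round(2),"F",s['ft_force'].round(1),"gap",round(s['finger_gap'],4));print("shift",d.round(3),"turn",w.round(3))
E
python3 - <<'E'
from h import *
E=np.array([.5378,.1756,0])
R0=toolR(CX,CY,Z);g=E+.0155*CX;g[2]=.0305
print(R0.round(3),g)
plan(g-.12*R0[:,1],R0)
E
```

```text
[[ 0.174  0.171  0.97 ]
 [-0.985  0.03   0.171]
 [-0.    -0.985  0.174]] [0.55306452 0.17829155 0.0305    ]
t 1.9333 ee [0.526  0.1257 0.2312] j [-0.24  0.58 -0.12  1.82  0.08  0.74 -1.6 ] F [0.1 0.5 0. ] gap 0.0851
shift [-0.428  0.828  0.236] turn [ 0.345  0.387 -0.047]
```

send_rows:
  motion:
    - [-0.22,0.35,0.12,0.17,0.2,-0.02,1]
    - [-0.43,0.7,0.24,0.345,0.387,-0.047,1]
    - [-0.43,0.83,0.24,0.345,0.387,-0.047,1]
    - [-0.43,0.83,0.24,0.345,0.387,-0.047,1]

```text
time_s: 2.27
ee_pos: [0.5297, 0.1661, 0.144]
orientation: [0.581, -0.496, 0.415, -0.494]
ft_force: [-0.5, -0.8, 0.0]
finger_gap: 0.0847
```

```bash
python3 - <<'E'
from h import *
E=np.array([.5378,.1756,0])
R0=toolR(CX,CY,Z);g=E+.0155*CX;g[2]=.0305
plan(g,R0)
for n in("side","top"):
    p,d=robot.camera(n);cv2.imwrite(f"pics/{n}1.png",p[:,:,::-1])
t=cv2.imread("pics/top1.png");s=cv2.imread("pics/side1.png")
a=cv2.resize(t[130:255,245:345],(400,500),interpolation=2);b=cv2.resize(s[180:305,220:320],(400,500),interpolation=2)
cv2.imwrite("pics/c3.png",np.hstack([a,b]))
E
```

```text
t 2.2667 ee [0.5297 0.1661 0.144 ] j [-0.44  0.68  0.04  2.03  0.09  0.28 -1.9 ] F [-0.5 -0.8  0. ] gap 0.0847
shift [-0.09   1.16   0.062] turn [ 0.021 -0.011  0.018]
```

View pics/c3.png

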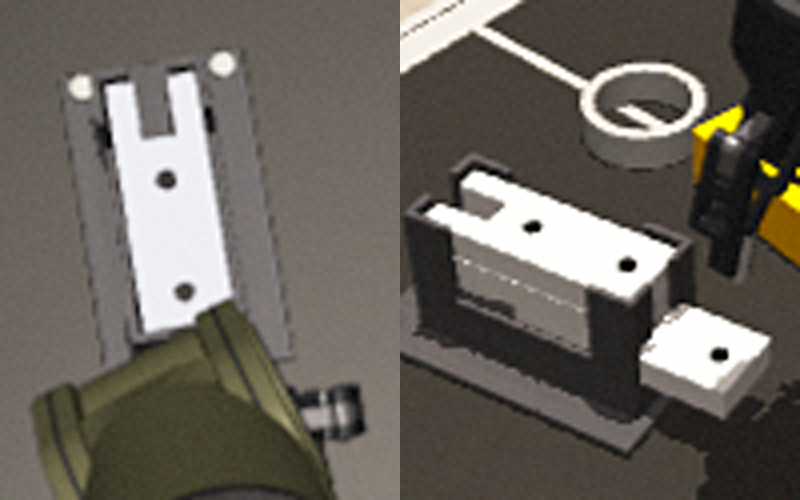

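The side crop shows the open fingers beside and above the protruding end at crop (700,355), and the stack undisturbed. I'll descend.

send_rows:
  motion:
    - [-0.09,0.25,0.06,0.02,0,0.02,1]
    - [-0.09,0.5,0.06,0.02,0,0.02,1]
    - [-0.09,0.75,0.06,0.02,0,0.02,1]
    - [-0.09,0.75,0.06,0.02,0,0.02,1]

```text
time_s: 2.7
ee_pos: [0.5528, 0.1741, 0.0734]
orientation: [0.586, -0.487, 0.415, -0.497]
ft_force: [-0.5, -0.1, 0.4]
finger_gap: 0.0855
```

```bash
python3 - <<'E'
from h import *
E=np.array([.5378,.1756,0])
R0=toolR(CX,CY,Z);g=E+.0155*CX;g[2]=.0305
plan(g,R0)
p,d=robot.camera("side");cv2.imwrite(f"pics/side2.png",cv2.resize(p[180:305,220:340,::-1],(720,600 if 0 else 750))[:600])
E
```

```text
t 2.7 ee [0.5528 0.1741 0.0734] j [-0.43  0.82  0.04  2.01  0.09  0.13 -1.91] F [-0.5 -0.1  0.4] gap 0.0855
shift [-0.04   0.424 -0.068] turn [-0.013 -0.025  0.001]
```

View pics/side2.png

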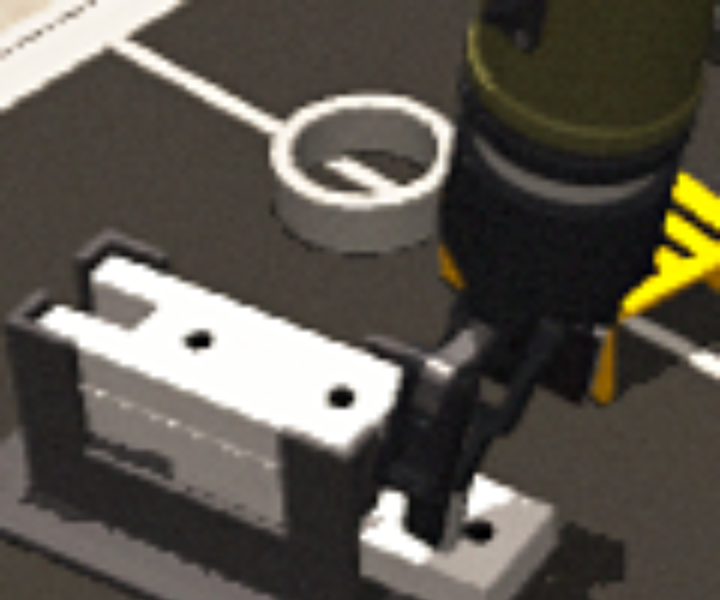

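Joint 6 is nearing its lower limit because of the 10° lean, so I'm switching to a vertical tool nearer the plain end. By the given sizes the gripper body still clears the uprights by about 7 mm.

```bash
sed -i 's/^T=.*/T=0.0/' h.py; cat >>h.py <<'E'
E0=np.array([.5378,.1756,0]);R0=toolR(CX,CY,Z);G=E0+.0115*CX;G[2]=.031
E
python3 - <<'E'
from h import *
plan(G+[0,0,.04],R0)
E
```

```text
t 2.75 ee [0.5529 0.1742 0.0752] j [-0.43  0.82  0.04  2.01  0.09  0.13 -1.91] F [-0.1  0.1  0.3] gap 0.0855
shift [-0.039  0.035 -0.038] turn [-0.365 -0.025 -0.002]
```

send_rows:
  motion:
    - [-0.04,0.03,-0.04,-0.2,-0.02,0,1]
    - [-0.04,0.03,-0.04,-0.365,-0.02,0,1]
    - [-0.04,0.03,-0.04,-0.365,-0.02,0,1]
    - [-0.04,0.03,-0.04,-0.365,-0.02,0,1]

```text
time_s: 3.08
ee_pos: [0.5507, 0.1787, 0.0739]
orientation: [0.544, -0.538, 0.454, -0.456]
ft_force: [-0.2, -1.0, -0.1]
finger_gap: 0.0856
```

```bash
python3 - <<'E'
from h import *
plan(G,R0)
E
```

```text
t 3.0833 ee [0.5507 0.1787 0.0739] j [-0.36  0.85 -0.05  1.84  0.08  0.45 -1.87] F [-0.2 -1.  -0.1] gap 0.0856
shift [ 0.009  0.429 -0.021] turn [-0.016 -0.006 -0.006]
```

send_rows:
  motion:
    - [0.01,0.15,-0.02,-0.016,0,0,1]
    - [0.01,0.3,-0.02,-0.016,0,0,1]
    - [0.01,0.43,-0.02,-0.016,0,0,1]
    - [0.01,0.43,-0.02,-0.016,0,0,1]

```text
time_s: 3.42
ee_pos: [0.544, 0.1772, 0.0273]
orientation: [-0.539, 0.544, -0.457, 0.452]
ft_force: [0.3, -0.3, -0.9]
finger_gap: 0.0854
```

```bash
python3 - <<'E'
from h import *
plan(G,R0)
p,d=robot.camera("side");cv2.imwrite(f"pics/side3.png",cv2.resize(p[200:300,220:340,::-1],(720,600)))
E
```

```text
t 3.4167 ee [0.544  0.1772 0.0273] j [-0.37  0.93 -0.04  1.85  0.09  0.37 -1.87] F [ 0.3 -0.3 -0.9] gap 0.0854
shift [ 0.005 -0.037  0.05 ] turn [ 0.02  -0.    -0.002]
```

View pics/side3.png

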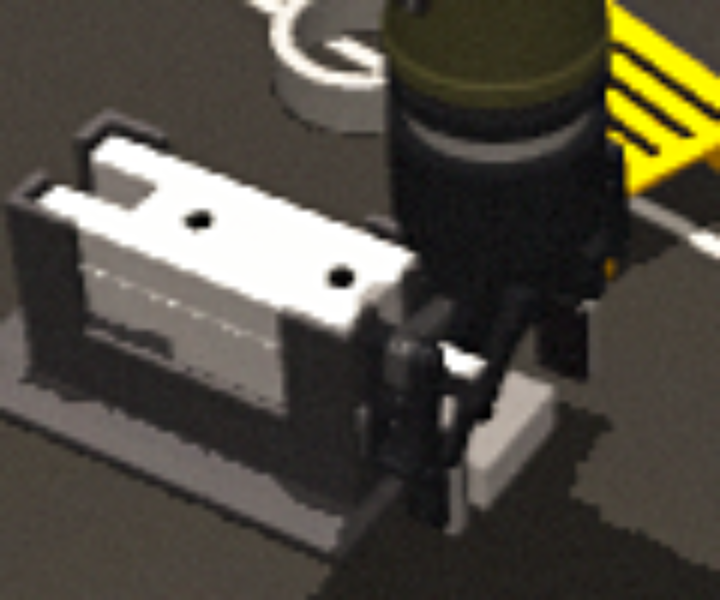

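The near finger is outside the plate's long side at crop (430,480), just short of the plain end, and the plates are unmoved. I'll correct the position and close.

send_rows:
  motion:
    - [0,-0.04,0.05,0.02,0,0,1]
    - [0,-0.04,0.05,0.02,0,0,1]
    - [0,-0.04,0.05,0.02,0,0,0.7]
  newtons: 70

```text
time_s: 3.72
ee_pos: [0.5522, 0.1793, 0.0339]
orientation: [0.544, -0.539, 0.454, -0.455]
ft_force: [0.4, -1.0, 0.4]
finger_gap: 0.0754
```

```bash
python3 - <<'E'
from h import *
plan(G,R0)
E
```

```text
t 3.7167 ee [0.5522 0.1793 0.0339] j [-0.37  0.92 -0.04  1.84  0.09  0.38 -1.87] F [ 0.4 -1.   0.4] gap 0.0754
shift [ 0.011  0.029 -0.033] turn [-0.012 -0.001 -0.005]
```

send_rows:
  motion:
    - [0,0.015,0,0,0,0,0]

```text
time_s: 3.8
ee_pos: [0.5519, 0.1792, 0.0322]
orientation: [0.544, -0.54, 0.454, -0.455]
ft_force: [-0.5, 0.4, -0.1]
finger_gap: 0.0638
```

send_rows:
  motion:
    - [0,0,0,0,0,0,0]
    - [0,0,0,0,0,0,0]

```text
time_s: 3.97
ee_pos: [0.5513, 0.1786, 0.032]
orientation: [0.543, -0.54, 0.454, -0.455]
ft_force: [-1.5, -1.0, 2.7]
finger_gap: 0.0484
```

send_rows:
  motion:
    - [0,0,0,0,0,0,0]
    - [0,0,0,0,0,0,0]

```text
time_s: 4.13
ee_pos: [0.5513, 0.1786, 0.0319]
orientation: [0.543, -0.54, 0.454, -0.455]
ft_force: [-1.2, -0.3, 5.1]
finger_gap: 0.0484
```

send_rows:
  motion:
    - [0,0,0,0,0,0,0]
    - [0,0,0,0,0,0,0]

```text
time_s: 4.3
ee_pos: [0.5513, 0.1786, 0.0319]
orientation: [0.543, -0.54, 0.454, -0.455]
ft_force: [-1.4, -0.6, 6.0]
finger_gap: 0.0483
```

```bash
python3 - <<'E'
from h import *
plan(G,R0); s,e,R=st()
print("pull dir in tool",(R.T@-CX).round(3))
E
```

```text
t 4.3 ee [0.5513 0.1786 0.0319] j [-0.37  0.92 -0.04  1.84  0.09  0.38 -1.87] F [-1.4 -0.6  6. ] gap 0.0483
shift [ 0.007  0.009 -0.023] turn [-0.007 -0.002 -0.004]
pull dir in tool [ 0.001 -0.004 -1.   ]
```

send_rows:
  motion:
    - [0,0,-0.05,0,0,0,0]
    - [0,0,-0.1,0,0,0,0]
    - [0,0,-0.15,0,0,0,0]
    - [0,0,-0.2,0,0,0,0]

```text
time_s: 4.63
ee_pos: [0.5368, 0.1768, 0.032]
orientation: [0.546, -0.537, 0.453, -0.457]
ft_force: [9.3, 1.5, -2.5]
finger_gap: 0.0484
```

```bash
python3 - <<'E'
from h import *
plan(G,R0)
p,d=robot.camera("side");cv2.imwrite(f"pics/side4.png",cv2.resize(p[200:300,220:340,::-1],(720,600)))
E
```

```text
t 4.6333 ee [0.5368 0.1768 0.032 ] j [-0.38  0.91 -0.04  1.9   0.09  0.32 -1.88] F [ 9.3  1.5 -2.5] gap 0.0484
shift [0.013 0.012 0.123] turn [-0.029 -0.002 -0.008]
```

View pics/side4.png

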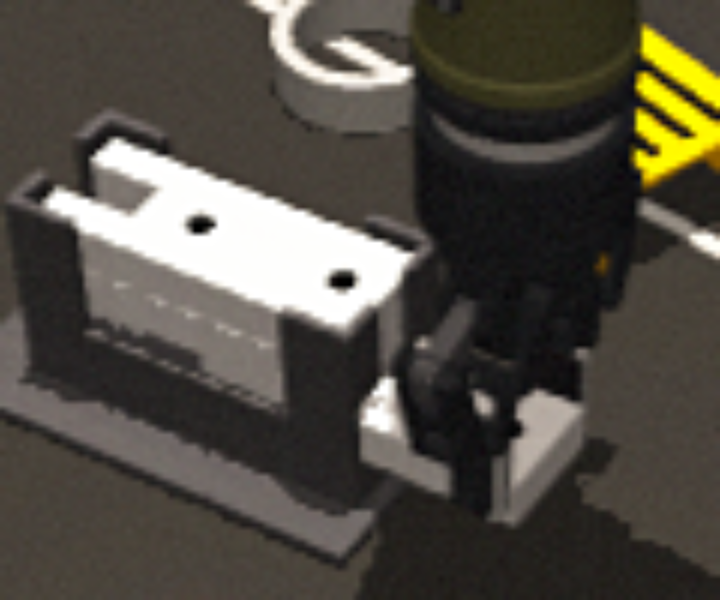

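send_rows:
  motion:
    - [0,0,-0.08,0,0,0,0]
    - [0,0,-0.16,0,0,0,0]
    - [0,0,-0.24,0,0,0,0]
    - [0,0,-0.32,0,0,0,0]
    - [0,0,-0.32,0,0,0,0]

```text
time_s: 5.1
ee_pos: [0.4995, 0.17, 0.0313]
orientation: [0.543, -0.54, 0.454, -0.455]
ft_force: [1.5, -0.5, 2.9]
finger_gap: 0.0483
```

```bash
python3 - <<'E'
from h import *
plan(G,R0)
p,d=robot.camera("side");cv2.imwrite(f"pics/side5.png",cv2.resize(p[200:300,220:340,::-1],(720,600)))
E
```

```text
t 5.1 ee [0.4995 0.17   0.0313] j [-0.4   0.89 -0.03  2.    0.09  0.25 -1.9 ] F [ 1.5 -0.5  2.9] gap 0.0483
shift [0.012 0.005 0.502] turn [-0.008 -0.    -0.005]
```

View pics/side5.png

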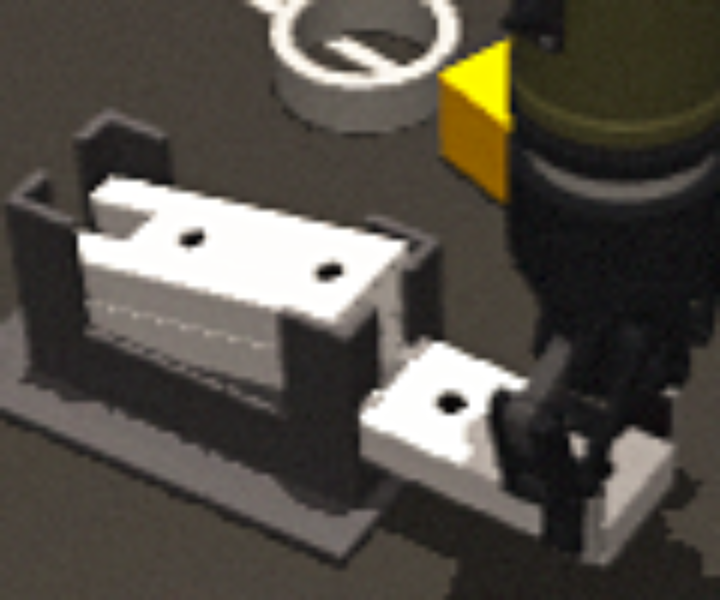

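The plate follows level, and the two upper plates have tipped rear-down behind the strips, as expected. I'll keep drawing.

send_rows:
  motion:
    - [0,0,-0.08,0,0,0,0]
    - [0,0,-0.16,0,0,0,0]
    - [0,0,-0.24,0,0,0,0]
    - [0,0,-0.3,0,0,0,0]
    - [0,0,-0.3,0,0,0,0]

```text
time_s: 5.57
ee_pos: [0.4673, 0.164, 0.0307]
orientation: [-0.542, 0.542, -0.455, 0.454]
ft_force: [-1.8, -0.5, 1.2]
finger_gap: 0.0483
```

send_rows:
  motion:
    - [0,0,-0.08,0,0,0,0]
    - [0,0,-0.15,0,0,0,0]
    - [0,0,-0.2,0,0,0,0]
    - [0,0,-0.2,0,0,0,0]

```text
time_s: 5.9
ee_pos: [0.4473, 0.1603, 0.0304]
orientation: [-0.541, 0.542, -0.455, 0.454]
ft_force: [-0.6, -0.7, -3.3]
finger_gap: 0.048
```

```bash
python3 - <<'E'
from h import *
plan(G,R0)
p,d=robot.camera("side");cv2.imwrite(f"pics/side6.png",cv2.resize(p[200:320,220:364,::-1],(720,600)))
E
```

```text
t 5.9 ee [0.4473 0.1603 0.0304] j [-0.43  0.88 -0.01  2.15  0.08  0.12 -1.92] F [-0.6 -0.7 -3.3] gap 0.048
shift [ 0.006 -0.009  1.033] turn [ 0.005  0.    -0.002]
```

View pics/side6.png

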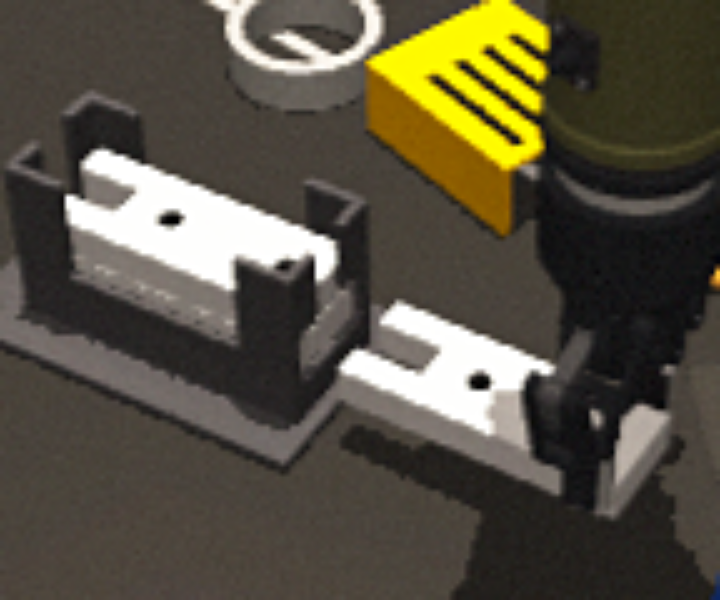

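The bottom plate is clear, with its slot end at crop (360,350), and the two upper plates lie flat on the chute floor. Now I'll lift.

send_rows:
  motion:
    - [0,-0.2,-0.0,0,0,0,0]
    - [0,-0.4,0,0,0,0,0]
    - [0,-0.65,0,0,0,0,0]
    - [0,-0.95,0,0,0,0,0]
    - [0,-0.95,0,0,0,0,0]

```text
time_s: 6.37
ee_pos: [0.4529, 0.1617, 0.1298]
orientation: [0.545, -0.538, 0.454, -0.456]
ft_force: [1.3, 0.7, -1.9]
finger_gap: 0.0485
```

send_rows:
  motion:
    - [0.1,-0.2,0,0,0,0,0]
    - [0.3,-0.4,0,0,0,0,0]
    - [0.6,-0.6,0,0,0,0,0]
    - [0.9,-0.8,0,0,0,0,0]
    - [0.9,-0.8,0,0,0,0,0]

```text
time_s: 6.78
ee_pos: [0.4682, 0.0646, 0.208]
orientation: [0.54, -0.538, 0.455, -0.46]
ft_force: [1.0, -0.3, -3.4]
finger_gap: 0.0484
```

```bash
python3 - <<'E'
from h import *
plan(G,R0)
for n in("side","top"):
    p,d=robot.camera(n);cv2.imwrite(f"pics/{n}7.png",p[:,:,::-1]);np.save(n+"7_p.npy",p);np.save(n+"7_d.npy",d)
plan(G,R0)
a=cv2.imread("pics/top7.png")[100:340,200:440];b=cv2.imread("pics/side7.png")[100:340,200:440]
cv2.imwrite("pics/c7.png",cv2.resize(np.hstack([a,b]),(800,400)))
E
```

```text
t 6.7833 ee [0.4682 0.0646 0.208 ] j [-0.18  0.53 -0.08  2.05  0.09  0.56 -1.74] F [ 1.  -0.3 -3.4] gap 0.0484
shift [-0.988  1.775  0.969] turn [-0.015 -0.023  0.005]
t 6.8833 ee [0.4661 0.0704 0.2058] j [-0.19  0.53 -0.09  2.05  0.08  0.56 -1.74] F [-0.8 -0.1 -3.5] gap 0.0481
shift [-0.913  1.753  0.992] turn [-0.008 -0.009 -0.003]
```

View pics/c7.png

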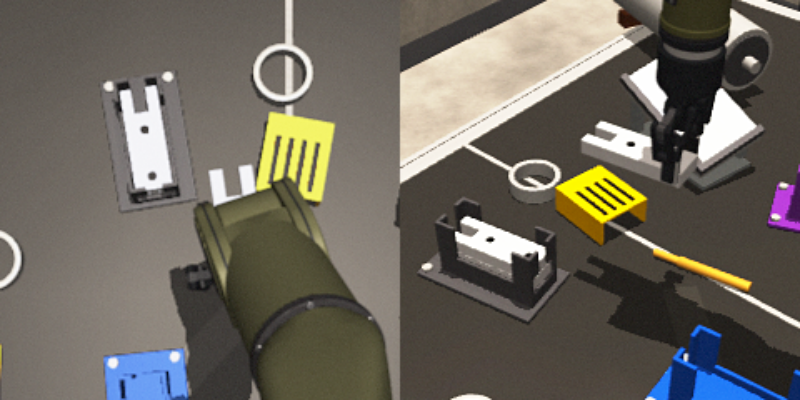

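```bash
python3 - <<'E'
from h import *
s,e,R=st();print(e)
D={}
for n in("side","top"):
    p,d=robot.camera(n);np.save(n+"7_p.npy",p);np.save(n+"7_d.npy",d);cv2.imwrite(f"pics/{n}8.png",p[:,:,::-1])
s,e,R=st();print(e,R.round(3))
for n,(x0,y0,x1,y1) in dict(side=(295,150,385,225),top=(318,185,368,240)).items():
    p=np.load(n+"7_p.npy");d=np.load(n+"7_d.npy")
    u,v=np.meshgrid(np.arange(x0,x1),np.arange(y0,y1));u=u.ravel();v=v.ravel();dd=d[v,u];ok=(dd>0)&(p[v,u].min(1)>(150))
    u,v=u[ok],v[ok];P=pts(n,u,v,dd[ok]);L=(P-e)@R;  # tool frame
    k=(abs(L[:,0])<.035)&(L[:,1]>-.04)&(L[:,1]<.02)&(L[:,2]<.15)&(L[:,2]>-.03)
    P=P[k];L=L[k];print(n,k.sum(),L.min(0).round(4),L.max(0).round(4))
    t=L[(L[:,1]<np.percentile(L[:,1],60)) ] if n=='side' else L
    A=np.c_[t[:,0],t[:,2],np.ones(len(t))]
    for i in range(4):
        c,*_=np.linalg.lstsq(A,t[:,1],rcond=None);r=t[:,1]-A@c;g=abs(r)<.004;A=A[g];t=t[g]
    print(" top plane y= %.3f x + %.3f z + %.4f"%tuple(c),len(t),"x",t[:,0].min().round(4),t[:,0].max().round(4),"z",t[:,2].min().round(4),t[:,2].max().round(4))
E
```

```text
[0.46611924 0.07041015 0.20576803]
[0.46505342 0.07283854 0.20487032] [[ 0.174  0.001  0.985]
 [-0.985  0.003  0.174]
 [-0.003 -1.     0.002]]
side 563 [-0.0247 -0.0208 -0.0121] [ 0.0292 -0.0012  0.127 ]
 top plane y= 0.001 x + 0.001 z + -0.0186 338 x -0.0247 0.0274 z -0.0121 0.1269
top 285 [-0.0241 -0.0262  0.0889] [ 0.0261 -0.0092  0.129 ]
 top plane y= -0.004 x + 0.024 z + -0.0206 269 x -0.0241 0.0261 z 0.0889 0.129
```

```bash
cat >> h.py <<'E'
SO=np.array([.5704,-.1664,.0403]);SX=np.array([.19,-.0402,.0711]);SX/=np.linalg.norm(SX);SN=np.cross(SX,[.0351,.108,-.0327]);SN/=np.linalg.norm(SN);SY=np.cross(SN,SX)
RS=toolR(SX,SY,SN)
OFF=np.array([.001,.0017,.058])
def tgt(x,y,z): return SO+x*SX+y*SY+z*SN-RS@OFF
E
python3 - <<'E'
from h import *
print(SX,SY,SN,"tcp goal",tgt(.12,-.058,0))
plan(tgt(.12,-.058,.07),RS)
s,e,R=st();Rh=(Ro.from_matrix(R)*Ro.from_rotvec(.5*Ro.from_matrix(R.T@RS).as_rotvec())).as_matrix()
plan(np.array([.53,-.05,.24]),Rh)
E
```

```text
[ 0.91870828 -0.19437933  0.34379031] [ 0.29692612  0.91391921 -0.27674276] [-0.2604035   0.35632618  0.89734145] tcp goal [ 0.60999244 -0.22993916  0.07891482]
t 6.9833 ee [0.4651 0.0728 0.2049] j [-0.19  0.53 -0.09  2.05  0.08  0.56 -1.74] F [ 0.1  0.9 -3.2] gap 0.0483
shift [2.958 0.624 0.763] turn [ 0.574  0.857 -0.726]
t 6.9833 ee [0.4651 0.0728 0.2049] j [-0.19  0.53 -0.09  2.05  0.08  0.56 -1.74] F [ 0.1  0.9 -3.2] gap 0.0483
shift [ 1.322 -0.354  0.426] turn [ 0.287  0.428 -0.363]
```

send_rows:
  motion:
    - [0.2,-0.1,0.06,0.04,0.06,-0.05,0]
    - [0.45,-0.2,0.12,0.09,0.13,-0.11,0]
    - [0.7,-0.3,0.2,0.14,0.2,-0.18,0]
    - [0.95,-0.35,0.3,0.19,0.28,-0.24,0]

```text
time_s: 7.32
ee_pos: [0.5114, -0.0155, 0.2403]
orientation: [-0.507, 0.508, -0.436, 0.544]
ft_force: [-0.0, -0.1, -3.4]
finger_gap: 0.0483
```

```bash
python3 - <<'E'
from h import *
plan(tgt(.12,-.058,.09),RS)
E
```

```text
t 7.3167 ee [ 0.5114 -0.0155  0.2403] j [-0.18  0.49  0.06  2.    0.17  0.56 -1.81] F [-0.  -0.1 -3.4] gap 0.0483
shift [1.745 1.074 0.587] turn [ 0.38   0.578 -0.485]
```

send_rows:
  motion:
    - [0.25,0,0.08,0.05,0.07,-0.06,0]
    - [0.5,0.1,0.16,0.1,0.15,-0.12,0]
    - [0.75,0.2,0.24,0.15,0.22,-0.18,0]
    - [0.95,0.25,0.3,0.19,0.29,-0.24,0]

```text
time_s: 7.65
ee_pos: [0.5462, -0.1123, 0.2277]
orientation: [-0.463, 0.468, -0.414, 0.629]
ft_force: [-0.5, -0.2, -3.9]
finger_gap: 0.048
```

```bash
python3 - <<'E'
from h import *
plan(tgt(.12,-.058,.09),RS)
E
```

```text
t 7.65 ee [ 0.5462 -0.1123  0.2277] j [-0.17  0.55  0.24  2.02  0.27  0.39 -1.9 ] F [-0.5 -0.2 -3.9] gap 0.048
shift [0.637 0.922 0.318] turn [ 0.194  0.286 -0.243]
```

send_rows:
  motion:
    - [0.2,0.15,0.1,0.06,0.09,-0.08,0]
    - [0.4,0.3,0.2,0.12,0.18,-0.16,0]
    - [0.64,0.45,0.32,0.19,0.28,-0.24,0]
    - [0.64,0.45,0.32,0.19,0.28,-0.24,0]
    - [0.64,0.45,0.32,0.19,0.28,-0.24,0]

```text
time_s: 8.07
ee_pos: [0.5773, -0.1857, 0.2043]
orientation: [-0.417, 0.425, -0.387, 0.704]
ft_force: [-0.2, -0.0, -3.4]
finger_gap: 0.0481
```

```bash
python3 - <<'E'
from h import *
plan(tgt(.12,-.058,.05),RS)
E
```

```text
t 8.0667 ee [ 0.5773 -0.1857  0.2043] j [-0.23  0.67  0.45  2.03  0.32  0.2  -2.04] F [-0.2 -0.  -3.4] gap 0.0481
shift [-0.038  0.868 -0.041] turn [ 0.009  0.012 -0.005]
```

send_rows:
  motion:
    - [0,0.2,-0.01,0.01,0.01,0,0]
    - [0,0.4,-0.02,0.01,0.01,0,0]
    - [-0.02,0.6,-0.02,0.01,0.01,0,0]
    - [-0.02,0.6,-0.02,0.01,0.01,0,0]

```text
time_s: 8.4
ee_pos: [0.5919, -0.2039, 0.1478]
orientation: [-0.417, 0.423, -0.387, 0.705]
ft_force: [0.4, 0.4, -3.4]
finger_gap: 0.0479
```

```bash
python3 - <<'E'
from h import *
plan(tgt(.12,-.058,.03),RS)
E
```

```text
t 8.4 ee [ 0.5919 -0.2039  0.1478] j [-0.18  0.79  0.45  2.03  0.32  0.07 -2.05] F [ 0.4  0.4 -3.4] gap 0.0479
shift [-0.004  0.458 -0.02 ] turn [ 0.001  0.002 -0.01 ]
```

Joint 6 is at 0.07, against a limit of 0.04, with about 75 mm still to descend. I'll lean the tool 0.14 rad less, so the slot end touches first, then lighten the grip and let the plate pivot flat between the pads as I lower.

```bash
cat >> h.py <<'E'
DT=-0.14
def tilt(dt):
    px=np.cos(dt)*SX+np.sin(dt)*SN; pz=np.cross(px,SY); return px,pz,toolR(px,SY,pz)
def touch(xs,y,h,dt=DT): # slot end bottom at slope (xs,y,h), plate rigid in tool
    px,pz,Rt=tilt(dt); return SO+xs*SX+y*SY+h*SN-Rt@(OFF+[0,0,.07]),Rt
def flat(xp,y,h=0,dt=DT): # plain end at xp, plate flat
    px,pz,Rt=tilt(dt); return SO+(xp+.012)*SX+y*SY+(.0127+h)*SN+Rt@np.array([-.001,.011,0]),Rt
E
python3 - <<'E'
from h import *
for h in(.03,.003):
    plan(*touch(.192,-.058,h))
plan(*flat(.052,-.058))
E
```

```text
t 8.4 ee [ 0.5919 -0.2039  0.1478] j [-0.18  0.79  0.45  2.03  0.32  0.07 -2.05] F [ 0.4  0.4 -3.4] gap 0.0479
shift [-0.005  0.279  0.015] turn [-0.279  0.003 -0.01 ]
t 8.4 ee [ 0.5919 -0.2039  0.1478] j [-0.18  0.79  0.45  2.03  0.32  0.07 -2.05] F [ 0.4  0.4 -3.4] gap 0.0479
shift [-0.004  0.549  0.015] turn [-0.279  0.003 -0.01 ]
t 8.4 ee [ 0.5919 -0.2039  0.1478] j [-0.18  0.79  0.45  2.03  0.32  0.07 -2.05] F [ 0.4  0.4 -3.4] gap 0.0479
shift [-0.003  0.757 -0.015] turn [-0.279  0.003 -0.01 ]
```

send_rows:
  motion:
    - [0,0.05,0.01,-0.1,0,0,0]
    - [0,0.1,0.02,-0.2,0,0,0]
    - [0,0.2,0.02,-0.28,0,-0.01,0]
    - [0,0.28,0.02,-0.28,0,-0.01,0]
    - [0,0.28,0.02,-0.28,0,-0.01,0]

```text
time_s: 8.82
ee_pos: [0.602, -0.2157, 0.1262]
orientation: [-0.385, 0.45, -0.433, 0.679]
ft_force: [-1.1, -0.6, -4.0]
finger_gap: 0.0486
```

```bash
python3 - <<'E'
from h import *
p,d=robot.camera("side");cv2.imwrite(f"pics/side9.png",cv2.resize(p[100:220,310:454,::-1],(720,600)))
for h in(.01,.0):
    plan(*touch(.192,-.058,h))
plan(*flat(.052,-.058))
E
```

```text
t 8.8667 ee [ 0.601  -0.2157  0.1265] j [-0.07  0.82  0.31  1.86  0.3   0.31 -2.01] F [-0.6 -1.3 -3.2] gap 0.0486
shift [-0.028  0.223  0.012] turn [-0.007 -0.004  0.002]
t 8.8667 ee [ 0.601  -0.2157  0.1265] j [-0.07  0.82  0.31  1.86  0.3   0.31 -2.01] F [-0.6 -1.3 -3.2] gap 0.0486
shift [-0.028  0.322  0.026] turn [-0.007 -0.004  0.002]
t 8.8667 ee [ 0.601  -0.2157  0.1265] j [-0.07  0.82  0.31  1.86  0.3   0.31 -2.01] F [-0.6 -1.3 -3.2] gap 0.0486
shift [-0.029  0.502  0.02 ] turn [-0.007 -0.004  0.002]
```

View pics/side9.png

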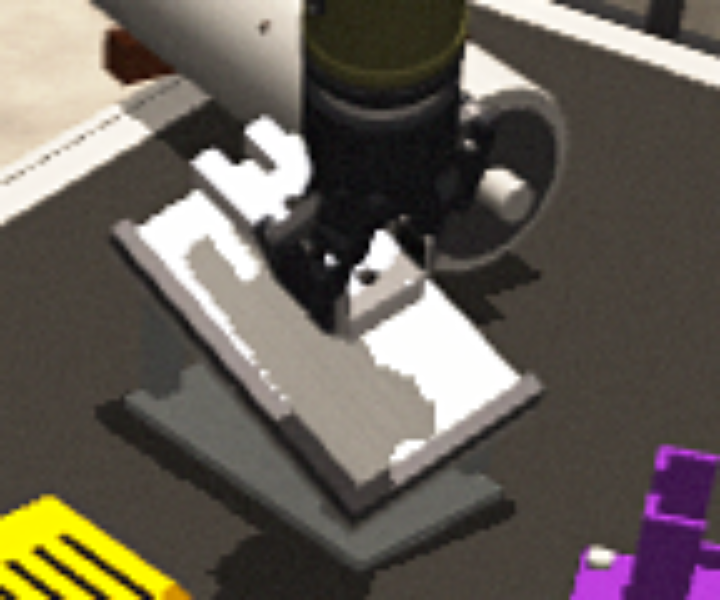

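The plate hangs over the slope with its plain end low, at crop (380,305), and clear of both fences. I'll lower it slowly to touch.

send_rows:
  motion:
    - [-0.03,0.08,0.02,0,0,0,0]
    - [-0.03,0.16,0.02,0,0,0,0]
    - [-0.03,0.24,0.02,0,0,0,0]
    - [-0.03,0.27,0.02,0,0,0,0]
    - [-0.03,0.27,0.02,0,0,0,0]

```text
time_s: 9.28
ee_pos: [0.6072, -0.2235, 0.1001]
orientation: [-0.384, 0.45, -0.434, 0.679]
ft_force: [0.5, 0.5, -2.8]
finger_gap: 0.0481
```

send_rows:
  motion:
    - [0,0.02,0,0,0,0,0]
    - [0,0.03,0,0,0,0,0]
    - [0,0.03,0,0,0,0,0]

```text
time_s: 9.53
ee_pos: [0.6086, -0.2243, 0.0986]
orientation: [-0.385, 0.449, -0.433, 0.68]
ft_force: [-0.1, -0.2, -2.7]
finger_gap: 0.0481
```

```bash
python3 - <<'E'
from h import *
plan(*touch(.192,-.058,0))
plan(*flat(.052,-.058))
E
```

```text
t 9.5333 ee [ 0.6086 -0.2243  0.0986] j [-0.05  0.88  0.31  1.85  0.3   0.27 -2.02] F [-0.1 -0.2 -2.7] gap 0.0481
shift [-0.007  0.023 -0.006] turn [-0.009 -0.006  0.004]
t 9.5333 ee [ 0.6086 -0.2243  0.0986] j [-0.05  0.88  0.31  1.85  0.3   0.27 -2.02] F [-0.1 -0.2 -2.7] gap 0.0481
shift [-0.007  0.203 -0.012] turn [-0.009 -0.006  0.004]
```

Joint 6 has margin again (0.27), so I'll take back part of the lean to reduce the pivoting.

```bash
python3 - <<'E'
from h import *
plan(*touch(.192,-.058,0.002,-.08))
plan(*flat(.052,-.058,0,-.08))
E
```

```text
t 9.5333 ee [ 0.6086 -0.2243  0.0986] j [-0.05  0.88  0.31  1.85  0.3   0.27 -2.02] F [-0.1 -0.2 -2.7] gap 0.0481
shift [-0.007  0.08  -0.008] turn [ 0.111 -0.006  0.004]
t 9.5333 ee [ 0.6086 -0.2243  0.0986] j [-0.05  0.88  0.31  1.85  0.3   0.27 -2.02] F [-0.1 -0.2 -2.7] gap 0.0481
shift [-0.007  0.203 -0.006] turn [ 0.111 -0.006  0.004]
```

send_rows:
  motion:
    - [0,0.02,0,0.05,0,0,0]
    - [0,0.06,-0.01,0.11,0,0,0]
    - [0,0.08,-0.01,0.11,0,0,0]
    - [0,0.08,-0.01,0.11,0,0,0]

```text
time_s: 9.87
ee_pos: [0.6081, -0.2265, 0.0905]
orientation: [-0.396, 0.44, -0.415, 0.691]
ft_force: [1.2, 0.1, -2.3]
finger_gap: 0.0482
```

send_rows:
  motion:
    - [0,0.02,0,0,0,0,0]
    - [0,0.04,0,0,0,0,0]
    - [0,0.04,0,0,0,0,0]
  newtons: 30

```text
time_s: 10.12
ee_pos: [0.6105, -0.228, 0.0876]
orientation: [-0.397, 0.438, -0.414, 0.692]
ft_force: [-1.0, 2.0, 1.0]
finger_gap: 0.0486
```

```bash
python3 - <<'E'
from h import *
p,d=robot.camera("side");cv2.imwrite(f"pics/side10.png",cv2.resize(p[100:220,310:454,::-1],(720,600)))
plan(*touch(.192,-.058,0,-.08))
plan(*flat(.052,-.058,0,-.08))
E
```

```text
t 10.1667 ee [ 0.6105 -0.228   0.0877] j [-0.08  0.9   0.36  1.9   0.31  0.14 -2.04] F [-0.5  1.3  0.8] gap 0.0483
shift [-0.005 -0.017 -0.007] turn [-0.003 -0.006  0.003]
t 10.1667 ee [ 0.6105 -0.228   0.0877] j [-0.08  0.9   0.36  1.9   0.31  0.14 -2.04] F [-0.5  1.3  0.8] gap 0.0483
shift [-0.005  0.085 -0.014] turn [-0.003 -0.006  0.003]
```

View pics/side10.png

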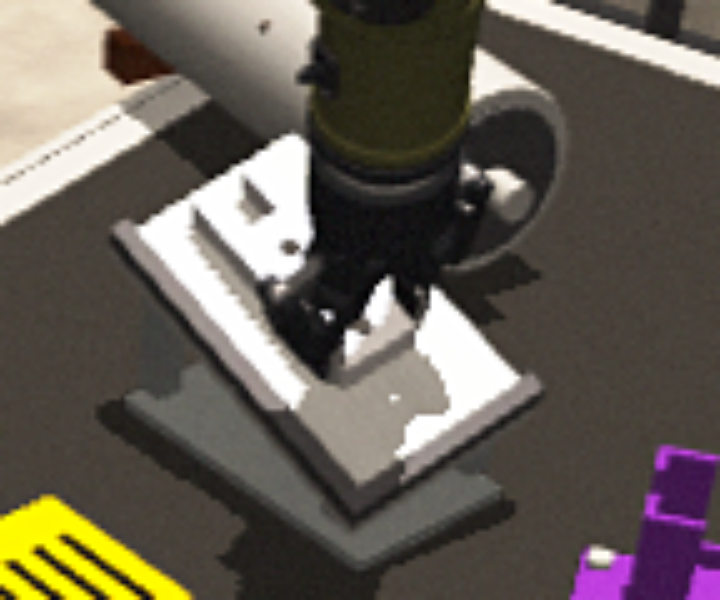

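The slot end is touching: the vertical force went from −3.3 to +0.8 N. I'll ease the plain end down.

send_rows:
  motion:
    - [0,0.02,0,0,0,0,0]
    - [0,0.035,0,0,0,0,0]
    - [0,0.035,0,0,0,0,0]

```text
time_s: 10.42
ee_pos: [0.611, -0.2292, 0.0844]
orientation: [-0.397, 0.438, -0.414, 0.692]
ft_force: [-1.5, 3.3, 3.5]
finger_gap: 0.0485
```

send_rows:
  motion:
    - [0,0.015,0,0,0,0,0]
    - [0,0.025,0,0,0,0,0]
    - [0,0.025,0,0,0,0,0]

```text
time_s: 10.67
ee_pos: [0.6113, -0.23, 0.0818]
orientation: [-0.397, 0.438, -0.414, 0.692]
ft_force: [-1.1, 1.9, 4.1]
finger_gap: 0.0481
```

```bash
python3 - <<'E'
from h import *
plan(*flat(.052,-.058,0,-.08))
p,d=robot.camera("side");cv2.imwrite(f"pics/side11.png",cv2.resize(p[100:220,310:454,::-1],(720,600)))
# height of plate top above slope, along x, side depth
v,u=np.mgrid[115:200,335:420];v=v.ravel();u=u.ravel();dd=d[v,u];ok=(dd>0)&(p[v,u].min(1)>150)
P=pts("side",u[ok],v[ok],dd[ok])-SO;L=np.stack([P@SX,P@SY,P@SN],1)
k=(L[:,1]>-.08)&(L[:,1]<-.036)&(L[:,2]>.012)&(L[:,2]<.05)
L=L[k];
for a in np.arange(.04,.21,.015):
    m=(L[:,0]>=a)&(L[:,0]<a+.015)
    if m.sum()>3:print(a.round(3),m.sum(),np.median(L[m,2]).round(4))
E
```

```text
t 10.6667 ee [ 0.6113 -0.23    0.0818] j [-0.08  0.91  0.36  1.9   0.32  0.13 -2.04] F [-1.1  1.9  4.1] gap 0.0481
shift [-0.004  0.023 -0.009] turn [-0.002 -0.005  0.003]
0.04 19 0.0234
0.055 64 0.0219
0.07 22 0.0209
0.115 27 0.0206
0.13 56 0.0201
0.145 68 0.0195
0.16 37 0.0198
0.175 39 0.0186
0.19 8 0.0184
```

View pics/side11.png

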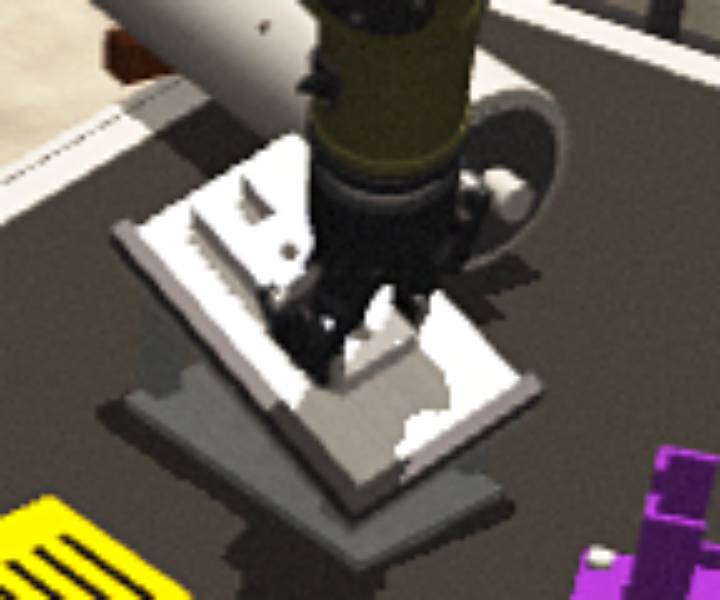

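The plate is almost flat: the plain end is about 3 mm up and the slot end is at nominal height. I'll press it down those last millimetres.

send_rows:
  motion:
    - [0,0.015,0,0,0,0,0]
    - [0,0.025,0,0,0,0,0]
    - [0,0.025,0,0,0,0,0]
  newtons: 20

```text
time_s: 10.97
ee_pos: [0.6114, -0.2309, 0.0794]
orientation: [-0.397, 0.439, -0.414, 0.692]
ft_force: [-0.4, 1.5, 4.3]
finger_gap: 0.0483
```

send_rows:
  motion:
    - [0,0.01,0,0,0,0,0]
    - [0,0.01,0,0,0,0,0]

```text
time_s: 11.13
ee_pos: [0.6113, -0.2309, 0.0794]
orientation: [-0.397, 0.439, -0.414, 0.692]
ft_force: [-3.5, 6.0, 12.4]
finger_gap: 0.0484
```

```bash
cat > hm.py <<'E'
from h import *
def prof():
    p,d=robot.camera("side")
    v,u=np.mgrid[115:200,335:420];v=v.ravel();u=u.ravel();dd=d[v,u];ok=(dd>0)&(p[v,u].min(1)>150)
    P=pts("side",u[ok],v[ok],dd[ok])-SO;L=np.stack([P@SX,P@SY,P@SN],1)
    k=(L[:,1]>-.08)&(L[:,1]<-.036)&(L[:,2]>.012)&(L[:,2]<.05);L=L[k]
    for a in np.arange(.04,.21,.03):
        m=(L[:,0]>=a)&(L[:,0]<a+.03)
        if m.sum()>3:print(a.round(3),m.sum(),np.median(L[m,2]).round(4))
E
python3 - <<'E'
from hm import *
plan(*flat(.052,-.058,0,-.08));prof()
E
```

```text
t 11.1333 ee [ 0.6113 -0.2309  0.0794] j [-0.08  0.92  0.36  1.9   0.32  0.13 -2.04] F [-3.5  6.  12.4] gap 0.0484
shift [-0.006 -0.003 -0.005] turn [-0.    -0.006  0.004]
0.04 80 0.0199
0.07 23 0.0198
0.1 31 0.0189
0.13 119 0.0191
0.16 85 0.0194
0.19 5 0.0175
```

The plate is seated flat: top 19–20 mm above the face all along, contact force about 15 N. Releasing.

send_rows:
  motion:
    - [0,0,0,0,0,0,0.8]
    - [0,0,0,0,0,0,0.8]
    - [0,0,0,0,0,0,0.8]

```text
time_s: 11.43
ee_pos: [0.6101, -0.2314, 0.0776]
orientation: [-0.396, 0.439, -0.415, 0.691]
ft_force: [-0.8, 1.9, -0.3]
finger_gap: 0.0682
```

```bash
python3 - <<'E'
from hm import *
plan(*flat(.052,-.058,0,-.08))
p,d=robot.camera("side");cv2.imwrite(f"pics/side12.png",cv2.resize(p[100:220,310:454,::-1],(720,600)))
E
```

```text
t 11.4333 ee [ 0.6101 -0.2314  0.0776] j [-0.08  0.92  0.36  1.9   0.32  0.13 -2.04] F [-0.8  1.9 -0.3] gap 0.0682
shift [-0.009 -0.018  0.01 ] turn [ 0.006 -0.006  0.006]
```

View pics/side12.png

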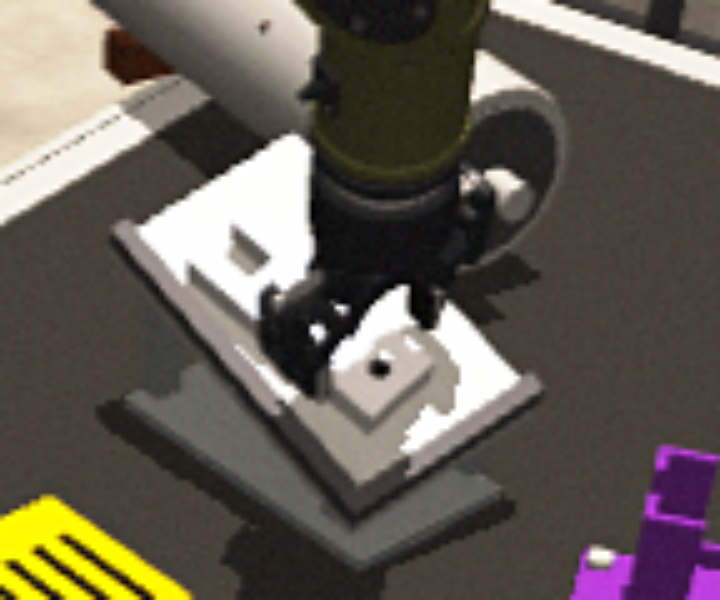

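The plate is sliding down and resting against the side-fence finger. I'll wait a moment, then lift along the slope normal.

send_rows:
  motion:
    - [0,0,0,0,0,0,0.8]
    - [0,0,0,0,0,0,0.8]
    - [0,0,0,0,0,0,0.8]

```text
time_s: 11.73
ee_pos: [0.611, -0.2313, 0.0782]
orientation: [-0.397, 0.439, -0.415, 0.691]
ft_force: [0.2, 0.8, -0.6]
finger_gap: 0.0684
```

```bash
python3 - <<'E'
from hm import *
s,e,R=st();print(e,s['ft_force'],"normal in tool",R.T@SN)
p,d=robot.camera("side");cv2.imwrite(f"pics/side13.png",cv2.resize(p[100:220,310:454,::-1],(720,600)))
E
```

```text
[ 0.61101232 -0.23129505  0.07817928] [ 0.18223956  0.84854107 -0.64923791] normal in tool [ 0.00245992 -0.99671538 -0.08094694]
```

View pics/side13.png

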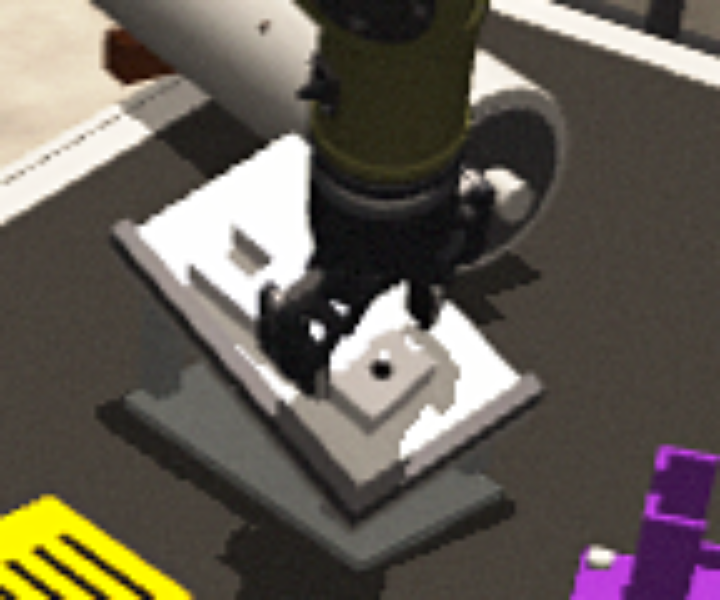

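send_rows:
  motion:
    - [0,-0.1,0,0,0,0,0.8]
    - [0,-0.2,0,0,0,0,0.8]
    - [0,-0.35,0,0,0,0,0.8]
    - [0,-0.55,-0.03,0,0,0,0.8]
    - [0,-0.8,-0.05,0,0,0,0.8]

```text
time_s: 12.2
ee_pos: [0.5911, -0.2029, 0.152]
orientation: [-0.396, 0.439, -0.415, 0.692]
ft_force: [0.1, -0.3, 0.4]
finger_gap: 0.0683
```

send_rows:
  motion:
    - [0,-0.3,0,0,0,0,0.8]
    - [0,-0.6,0,0,0,0,0.8]
    - [0,-0.9,0,0,0,0,0.8]
    - [0,-0.9,0,0,0,0,0.8]

```text
time_s: 12.53
ee_pos: [0.5773, -0.1708, 0.24]
orientation: [-0.4, 0.435, -0.412, 0.693]
ft_force: [0.2, -0.1, 0.4]
finger_gap: 0.0684
```

```bash
python3 - <<'E'
from hm import *
s,e,R=st();print(s['time_s'],e,s['ft_force'],s['qpos'].round(2))
p,d=robot.camera("side");cv2.imwrite(f"pics/side14.png",cv2.resize(p[100:220,310:454,::-1],(720,600)))
E
```

```text
12.5333 [ 0.57730172 -0.17077399  0.2399856 ] [ 0.24636508 -0.11270092  0.37654287] [-0.21  0.6   0.37  1.93  0.3   0.43 -2.03]
```

View pics/side14.png

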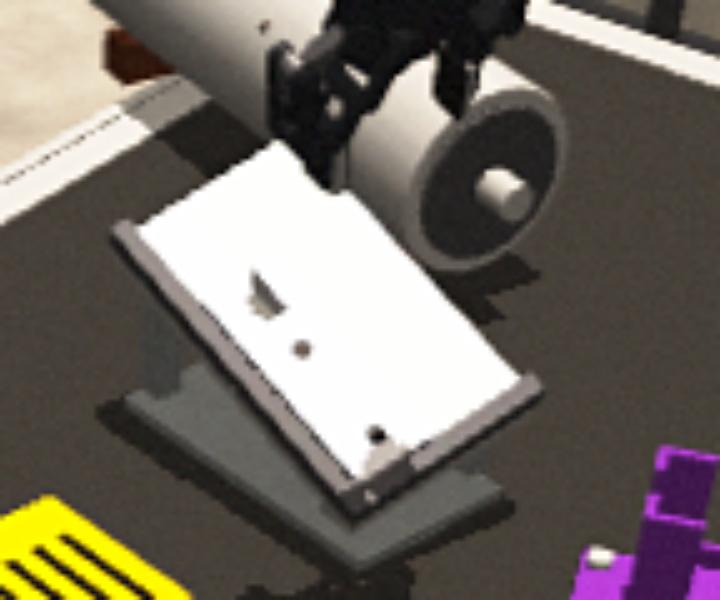

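The plate appears to have slid into the low corner, with its hole at crop (377,433) near both fences. I'll clear the arm out of the top view and measure.

```bash
python3 - <<'E'
from h import *
s,e,R=st();print((R.T@(np.array([.5,.0,.30])-e)/.1).round(2))
E
```

```text
[-1.16 -1.3  -0.93]
```

send_rows:
  motion:
    - [-0.2,-0.3,-0.2,0,0,0,0.8]
    - [-0.45,-0.6,-0.4,0,0,0,0.8]
    - [-0.8,-0.9,-0.6,0,0,0,0.8]
    - [-0.95,-0.95,-0.7,0,0,0,0.8]

```text
time_s: 12.92
ee_pos: [0.5202, -0.0348, 0.2772]
orientation: [-0.398, 0.438, -0.414, 0.692]
ft_force: [1.0, 0.4, -0.4]
finger_gap: 0.0687
```

send_rows:
  motion:
    - [-0.3,0,-0.1,-0.1,0,0,0.8]
    - [-0.6,0,-0.2,-0.2,0,0,0.8]
    - [-0.9,0,-0.3,-0.2,0,0,0.8]
    - [-0.9,0,-0.3,-0.2,0,0,0.8]

```text
time_s: 13.25
ee_pos: [0.5197, 0.0592, 0.24]
orientation: [-0.378, 0.46, -0.448, 0.667]
ft_force: [0.4, 0.3, -0.1]
finger_gap: 0.0682
```

```bash
python3 - <<'E'
from h import *
s,e,R=st();print(s['time_s'],e,s['qpos'].round(2),s['ft_force'])
for n in("side","top"):
    p,d=robot.camera(n);cv2.imwrite(f"pics/{n}15.png",p[:,:,::-1]);np.save(n+"15_p.npy",p);np.save(n+"15_d.npy",d)
    if n=='side':x0,y0,x1,y1=325,115,425,205
    else:x0,y0,x1,y1=440,130,530,250
    v,u=np.mgrid[y0:y1,x0:x1];v=v.ravel();u=u.ravel();dd=d[v,u];ok=(dd>0)
    P=pts(n,u[ok],v[ok],dd[ok])-SO;L=np.stack([P@SX,P@SY,P@SN],1)
    print(n)
    k=(L[:,0]>.05)&(L[:,0]<.1)
    # map of raised area: x extents for -45<y<-5, y extents
    H=L[(L[:,2]>.012)&(L[:,2]<.03)&(L[:,0]>.0)&(L[:,1]<-.003)]
    print("n",len(H),"x pct",np.percentile(H[:,0],[.5,2,98,99.5]).round(4),"y pct",np.percentile(H[:,1],[.5,2,98,99.5]).round(4))
    for a in np.arange(0,.15,.02):
        m=(H[:,0]>=a)&(H[:,0]<a+.02)
        if m.sum()>3:print(a.round(3),m.sum(),"z",np.median(H[m,2]).round(4),"ymin",np.percentile(H[m,1],3).round(4))
t=cv2.imread("pics/top15.png");s2=cv2.imread("pics/side15.png")
cv2.imwrite("pics/c15.png",np.hstack([cv2.resize(t[130:255,430:530],(400,500),interpolation=2),cv2.resize(s2[100:225,320:420],(400,500),interpolation=2)]))
E
```

```text
13.25 [0.51968399 0.05919375 0.23997484] [-0.65  0.59  0.39  1.92  0.19  0.69 -2.32] [ 0.42199997  0.3491207  -0.1381767 ]
side
n 575 x pct [0.0005 0.0021 0.1271 0.1343] y pct [-0.05   -0.049  -0.0037 -0.0031]
0.0 118 z 0.0194 ymin -0.0474
0.02 114 z 0.0195 ymin -0.0468
0.04 116 z 0.0195 ymin -0.0484
0.06 104 z 0.0193 ymin -0.0472
0.08 71 z 0.0191 ymin -0.0479
0.1 30 z 0.0184 ymin -0.0496
0.12 22 z 0.0182 ymin -0.0137
top
n 1274 x pct [0.0003 0.0014 0.1362 0.1393] y pct [-0.0921 -0.0493 -0.0038 -0.0032]
0.0 207 z 0.0198 ymin -0.0934
0.02 195 z 0.0202 ymin -0.0483
0.04 199 z 0.0202 ymin -0.0486
0.06 200 z 0.0199 ymin -0.0485
0.08 200 z 0.0198 ymin -0.0484
0.1 149 z 0.0202 ymin -0.0487
0.12 120 z 0.0199 ymin -0.0488
0.14 4 z 0.0192 ymin -0.043
```

View pics/c15.png

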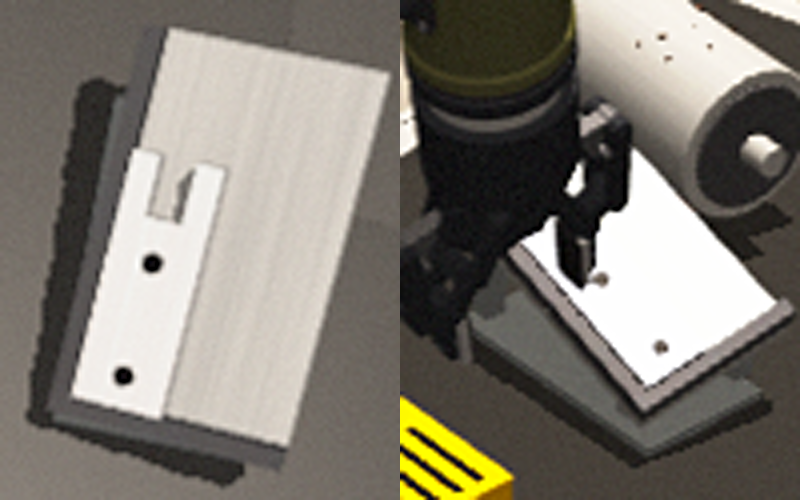

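View pics/top15.png

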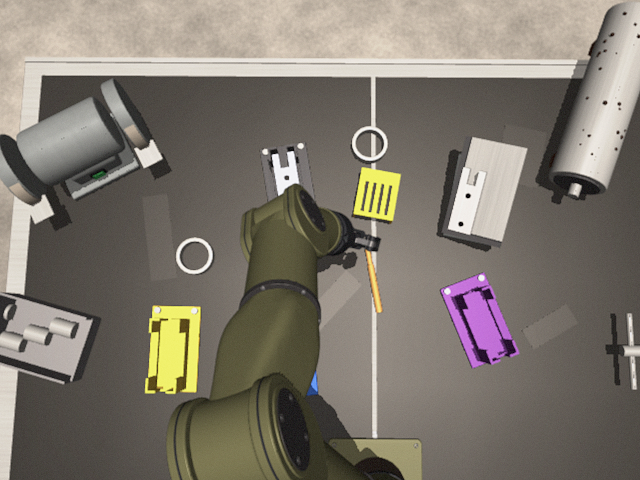

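The plate is home: x 0–140 mm, y to −50 mm and top 20 mm above the face, flush with both fences. The bystanders are at their original pixels. One last check on the two chute plates, then I'll hand in.

```bash
python3 - <<'E'
from h import *
p=np.load("top7_p.npy");d=np.load("top7_d.npy")
m=np.zeros(d.shape,bool);m[150:216,262:316]=True;m&=(p.min(2)>150)&(d>0)
v,u=np.nonzero(m);P=pts("top",u,v,d[v,u]);k=(P[:,2]>.05)&(P[:,2]<.085);P=P[k]
A=np.c_[(P[:,:2]-P[:,:2].mean(0)),np.ones(len(P))];c,*_=np.linalg.lstsq(A,P[:,2],rcond=None);print("top plate plane slopes,z",c.round(4),len(P))
s=robot.get_state();print(s['time_s'],s['ft_force'])
robot.finish_job()
E
```

```text
top plate plane slopes,z [-0.0085  0.0154  0.0705] 1182
13.35 [ 0.59460072 -1.23614344  0.92072774]
the job is handed in; nothing more can be done
```

The bottom plate is out of the chute and lies fully home in the slope's low corner. The job was handed in at about 13.4 s of the 51 s allowed.

- **Drawing:** I pulled the bottom plate level from under the strips with about 9 N at the readings taken. The two upper plates stayed in the chute and settled flat: the upper one's top face measured 70.5 mm above the bench (70 expected), level to within about 1°.
- **Setting down:** Joint 6 was close to its limit over the slope, so the tool leaned slightly less than the slope. The slot end touched first. I then lightened the grip and lowered until the plate lay flat before opening.
- **Letting go:** The plate slid down and rested against one finger for a moment. It slid home when I lifted the gripper.
- **Final position:** In the slope frame the plate spans x from 0 to 140 mm and y from 0 to about −50 mm, with its top 20 mm above the face. It is flush against both fences, plain end at the end fence.
- **Surroundings:** In the last top picture everything visible is at its original pixels. The arm hid most of the blue look-alike, so I did not check that one. The arm was touching nothing.

The chute plates were last measured at about 7 s, after the draw. The last top picture shows only their rear part, still in the chute. No check failed or disagreed.

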